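Fish a fallen door pull out of a hollow box post

TASK

A steel door pull has fallen to the bottom of the short hollow timber post, the deep open box on the bench. Take the two-pronged lifting hook from its stand, fish the pull out of the post with it, and set it down gently, without dropping it, standing on its two feet in the empty hardware tray. Then hang the hook back in its stand and let go of it, leaving the other things on the bench where they are.

Things in the scene. Friction and masses are not known exactly. Their poses are not given: they have to be found in the camera images.
- post: Hollow timber box post fixed upright on the bench, open at the top: outside 120 (x) by 190 (y) by 130 mm high, walls 12 mm, so inside 96 (x) by 166 (y) mm; inner floor 8 mm above the bench. A slot 100 mm wide, 30 to 80 mm above the bench, in the middle of its +x wall lets one look in. Origin: centre of its underside, on the bench; z up.
- post_mouth (a point): Centre of the post's open mouth, 130 mm above the bench.
- pull: Fallen door pull: steel bridge, 0.15 to 0.31 kg, upright on the post's inner floor on two round feet (28 mm across, 5 mm thick) 110 mm apart along its y. Its level bar is 20 to 28 mm to the +x side of the post's centre line, parallel to the post's y within 0.05 rad. Origin: midway between the feet, at their undersides; z up.
- pull_bar (a point): Middle of the pull's bar, on its centre line, 52 mm above the feet's undersides. The bar is round, 12 mm thick, along the pull's y (underside 46 mm, top 58 mm above the feet's undersides), with 10 mm thick legs at y = -55 and +55 mm.
- hook: Lifting hook, upright, 190 mm tall, 0.28 kg. Below, two level steel prongs 8 mm thick at y = -22 and +22 mm run from x = 0 along its +x to upturned tips at x = 28 to 36 mm, which reach 20 mm above the prongs' undersides. A crossbar 8 mm thick at x = 0 joins them to the round shank, 10 mm thick. Origin: on the shank's axis at the level of the prongs' undersides; z up along the shank.
- hook_grip (a point): Near the middle of the hook's grip, on the axis, 160 mm above the prongs' undersides. The grip is square, 28 by 28 mm, of wood, from 126 to 190 mm up. Just below it is a steel crosspiece, 26 (x) by 116 (y) by 8 mm, its underside 118 mm above the prongs' undersides.
- hook_seat (a point): Where a bar rests: midway between the prongs, on the level of their upper side, halfway between shank and tips (17 mm along the hook's x, 8 mm above the undersides).
- stand: Plywood stand fixed on the bench: base 110 (x) by 130 (y) by 12 mm, two upright cheeks 90 (x) by 16 (y) mm at y = -45 and +45 mm (74 mm clear between), tops 130 mm above the bench. The hook hangs between them, crosspiece across both tops, near the centre, x along the stand's x, hook origin 12 mm above the bench. Origin: centre of the base's underside; z up.
- tray: The empty grey hardware tray, fixed flat on the bench: 150 (x) by 200 (y) mm outside, rim 14 mm high, walls and floor 4 mm thick. Origin: centre of its underside; z up.
- full_tray: A second tray of the same shape and size, fixed, with brass hinges lying in it (up to 15 mm high). Not to be used. Origin: centre of its underside.
- screwdriver: Loose screwdriver, 170 mm, orange handle, lying flat on the bench in front of the post; to be left alone. Origin near its middle, at bench level.
- offcut: Loose wooden offcut, 50 by 110 by 22 mm, lying on the bench between stand and post; to be left alone. Origin: centre of its underside.
- glue: Plastic bottle, 56 mm across, 150 mm tall, standing beyond the post; to be left alone. Origin: centre of its underside.
Mind the look-alikes: they are no part of the job. What is shaped like the post but orange or yellow is not meant.

How it is judged (in metres and radians):
On the way, in this order (a step that is already met when the one before it is completed fails the run):
1. the pull hangs on the hook, clear above the post's mouth, with no finger on it (z of pull in the frame of post above 0.128 m and contact force between hook and pull above 0.3 N and contact force between the fingers and pull below 0.1 N), for 0.2 s.
2. the pull stands on its feet in the empty tray, free of the hook (x of pull in the frame of tray between -0.063 and 0.063 m and y of pull in the frame of tray between -0.09 and 0.09 m and z of pull in the frame of tray between 0.001 and 0.008 m and angle between pull's own z axis and vertical below 0.1 rad and contact force between hook and pull below 0.05 N), for 0.2 s.
At the end, for the whole second after the job is handed in: Pull upright (0.1 rad) on its feet on the empty tray's floor, hook off it; hook hanging upright (0.1 rad) in its stand, crosspiece on both cheeks (height within 5 mm), within 40 mm (x) and 20 mm (y) of its centre and 0.4 rad of its x line, either way round; released, both at rest (all of step 2 and x of hook in the frame of stand between -0.04 and 0.04 m and y of hook in the frame of stand between -0.02 and 0.02 m and z of hook in the frame of stand between 0.007 and 0.017 m and angle between hook's own z axis and vertical below 0.1 rad and angle between the x axis of hook and the x axis of stand, either way round below 0.4 rad and contact force between the fingers and hook below 0.05 N and linear speed of each of pull, hook below 0.02 m/s); the robot touches nothing.
It fails at once if the pull falls (over 0.8 m/s while off the hook) (linear speed of pull above 0.8 m/s and contact force between hook and pull below 0.05 N).
It fails at once if a bystander (screwdriver, offcut, glue bottle) is shifted more than 30 mm (distance of any of screwdriver, offcut, glue from where it was at the start of the episode above 0.03 m).
It also fails if it takes over 70 s, if anything falls off the work surface, if the arm or the gripper's body presses on something with over 40 N, if the wrist force passes 120 N, or if a joint passes its speed limit or range.

ROBOT

A 6-joint arm with a two-finger parallel gripper is mounted at the origin on the work surface. World frame = base frame: x ahead of the robot, y to its left, z up, the work surface at z = 0. Lengths are in mm, angles in degrees, forces in N, time in s.
With the tool pointing down it reaches from about 375 to 925 mm from the base axis. Payload 5.7 kg.
Tool frame: the origin (TCP) lies at the very end of the fingers, on their centre line; the grasp point (between the pads) lies 19 mm behind it; z points along the fingers, y is the direction in which the jaws open and shut (so a half turn about z gives the same grasp; the last joint's range is limited). The gripper opens to 88 mm and grips with 3 to 60 N. Pads are 20 mm wide; open, the fingers measure 115 mm over their backs; the gripper's body (75 mm by 178 mm) begins 61 mm behind the grasp point.
Start: joints at [63.764, 20.558, 86.54, -0, 72.909, -6.595], TCP at [201.665, 565.057, 188.323] pointing down, gripper open.
Joint ranges: [-170.27, 170.27], [-57.76, 135], [12.27, 136.19], [-55.21, 235.2], [11.17, 155.16], [-170.74, 170.74]. Speed limits (degrees/s): [136.94, 136.94, 180, 180, 180, 180].

INTERFACE

Orientations are given as [roll, pitch, yaw] about the fixed x, y, z axes, in that order (R = Rz(yaw) Ry(pitch) Rx(roll)).
In Python, from bench import arm, vision gives the robot as it stands.
- The arm moves only by the shell command python3 -m creep 'ROWS'. ROWS is JSON, a list of rows, each a list of 3 entries, a list of its own where there are three numbers: the shift along the tool's x, y, z in mm, then the turn about the tool's z in degrees, then the opening, from 0 (shut) to 1 (fully open). A call has 1 to 5 rows; each row is the pose to reach, as a shift and turn from the pose commanded when the call began, along the tool's axes at that moment; what a row does not reach only later rows make up. A row lasts 1/10 s, in which the tool goes at most 50 mm and 8.59 degrees, less where a joint would pass 70% of its speed; a pose out of reach is approached as far as the arm can. A call with a gripper value outside its range is refused whole. The fingers move at their own pace and stop on an object; the grip force is fixed at half the most. Time passes only in rows, so rows that repeat a pose let the fingers close. It gives the time, the measured TCP pose, the force and the opening at its end, in the units of the state.
- arm.state(): the state, without advancing time (a new reading comes with each control period).
- vision.grab_frame(name): name is "scene" or "top" or "wrist"; returns a dict with "frame" (420x560x3 uint8, red, green, blue), "mtx" (3x3 intrinsics, pixels), "xyz" and "rotation" of the camera in the world. Camera axes: x right, y down, z forward; pixel columns grow to the right and rows downward; lengths in mm; the calibration is good to about 2 mm. The wrist camera is an equidistant fisheye: a pixel r from the principal point sees the ray r / f radians off the axis. A picture is of the moment at which its call begins. There is no depth.
- arm.sign_off(): hands the job in, once; it reports no verdict.
The state is a dict: "clock": time; "joint_pos": joint angles; "joint_vel": joint speeds; "effort": joint torques, N m; "tcp_pos": TCP position; "ee_rot": TCP orientation; "wrist_force": force on the tool from outside, world axes, zero at the start; "torque": the same for the moment, N m; "grip_width": finger opening in mm.
Only numpy, scipy, OpenCV 4.12 (cv2) and the standard library are available. Lean on these libraries where they do the work, as an engineer would, in place of code of your own. Each camera call takes 0.05 s, during which the arm holds its last target. There are 200 camera calls.

## Working session

There is one attempt and no reset: what is moved stays moved. The work goes in short steps, Python scripts to look and compute and a shell command to move; the robot and the scene stay as the last step left them, time stands still between calls to the robot, and variables do not carry over. Pictures are saved under pics/ and viewed, about 8 in all and at most 12, crops included, and the job is handed in when it is done.

```bash
ls; mkdir -p pics; python3 - <<'E'
from bench import arm, vision
import cv2,numpy as np
print(arm.state())
for n in ("scene","top"):
    g=vision.grab_frame(n); cv2.imwrite(f"pics/{n}0.png",g["frame"][:,:,::-1])
    np.savez(f"pics/{n}0.npz",**{k:np.array(v) for k,v in g.items()})
    print(n,g["mtx"],g["xyz"],g["rotation"])
E
```

```text
pics
{'clock': 0.0, 'joint_pos': array([ 6.37649566e+01,  2.05976401e+01,  8.65974284e+01, -9.66241784e-04,
        7.29104387e+01, -6.59484342e+00]), 'joint_vel': array([-0.00086499,  0.02388464, -0.01333037,  0.03548612,  0.04701165,
        0.00118283]), 'effort': array([ 2.89152740e-03, -5.15375483e+01, -2.70733738e+01,  6.76896796e-02,
        3.46700451e-02, -1.45313497e-04]), 'tcp_pos': array([201.34622274, 564.40653528, 187.52309606]), 'ee_rot': array([-1.79895085e+02, -1.12003179e-02,  1.60360075e+02]), 'wrist_force': array([0.83483942, 0.95425056, 0.39181835]), 'torque': array([-0.055716  , -0.02087083,  0.01819666]), 'grip_width': 87.85693345820229}
scene [[475.83579328   0.         286.48090923]
 [  0.         475.83579328 207.78210206]
 [  0.           0.           1.        ]] [1275.09595577 -146.4258848  1268.13345223] [-146.33853651    0.62060998   79.17937544]
top [[464.81879456   0.         285.16589925]
 [  0.         464.81879456 213.84518589]
 [  0.           0.           1.        ]] [ 325.21650129  -21.30566513 1187.67442153] [-170.18211774   -1.22365716  -90.06103821]
```

```bash
cd pics; python3 -c "
import cv2
for n in ('scene','top'): cv2.imwrite(n+'0b.png',cv2.resize(cv2.imread(n+'0.png'),(800,600),interpolation=cv2.INTER_CUBIC))"
```

```text
(no output)
```

View pics/scene0b.png

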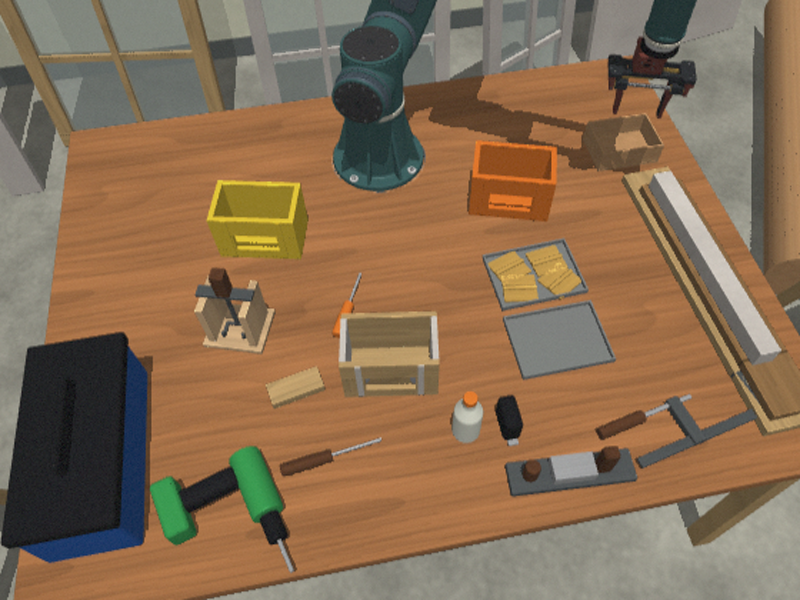

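View pics/top0b.png

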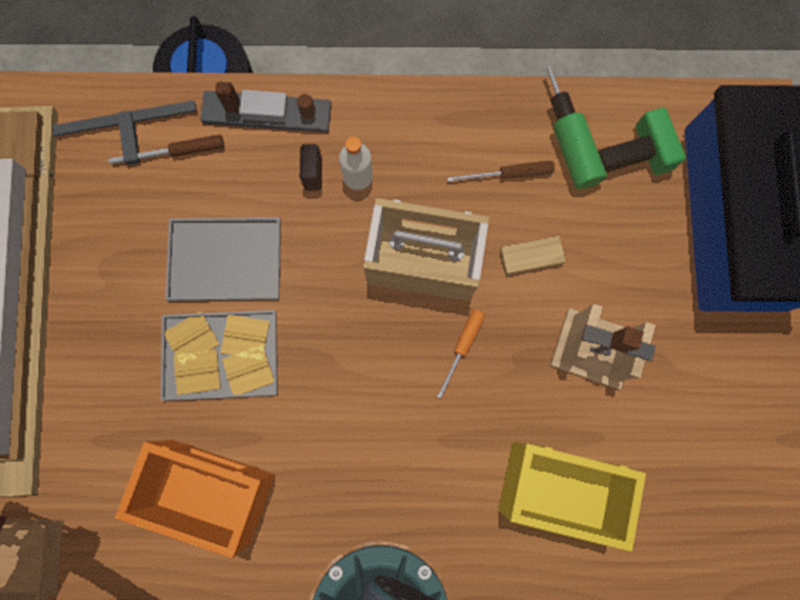

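Top view (800 px scale): post at about (427,250), pull bar visible at (427,240), empty tray (223,260), full tray (220,355), stand (605,347), offcut (533,256), screwdriver (460,355), glue (355,165). I'll enlarge the stand and post in both views.

```bash
cd pics; python3 -c "
import cv2,numpy as np
s=cv2.imread('scene0.png');t=cv2.imread('top0.png')
c=lambda im,x,y:cv2.resize(im[y:y+75,x:x+100],(400,300),interpolation=cv2.INTER_CUBIC)
cv2.imwrite('crops.png',np.vstack([np.hstack([c(t,375,207),c(t,250,138)]),np.hstack([c(s,115,182),c(s,225,212)])]))"
```

```text
(no output)
```

View pics/crops.png

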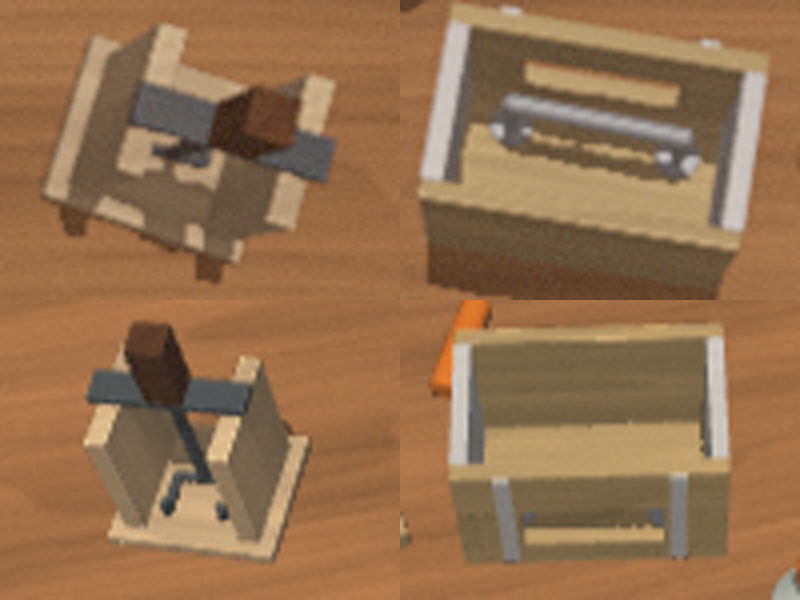

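The crops show the hook in the stand with its prongs pointing to about +x, grip top at crop pixel (273,120) and crosspiece from (135,103) to (330,161). The bar runs from (510,102) to (688,137), and the post rim corners are clear.

```bash
cat > h.py <<'E'
import numpy as np
from scipy.spatial.transform import Rotation as R
def cam(g): return np.array(g["mtx"]),np.array(g["xyz"]),R.from_euler('xyz',g["rotation"],degrees=True)
def ray(g,uv,fish=False):
    K,c,r=cam(g); d=(np.atleast_2d(uv)-K[:2,2])/K[0,0]
    if fish:
        t=np.linalg.norm(d,axis=1,keepdims=True); v=np.hstack([d/t*np.sin(t),np.cos(t)])
    else: v=np.hstack([d,np.ones((len(d),1))])
    return c,r.apply(v)
def plane(g,uv,z,fish=False):
    c,v=ray(g,uv,fish); return c+v*((z-c[2])/v[:,2])[:,None]
def proj(g,P,fish=False):
    K,c,r=cam(g); p=r.inv().apply(np.atleast_2d(P)-c)
    if fish:
        rho=np.linalg.norm(p[:,:2],axis=1); t=np.arctan2(rho,p[:,2]); q=p[:,:2]/rho[:,None]*t[:,None]
    else: q=p[:,:2]/p[:,2:]
    return q*K[0,0]+K[:2,2]
def seg(a,b):
    d=b-a; return np.degrees(np.arctan2(d[1],d[0]))
E
python3 - <<'E'
from h import *
np.set_printoptions(precision=1,suppress=True)
t=dict(np.load('pics/top0.npz'));s=dict(np.load('pics/scene0.npz'))
T=lambda p,o:np.array(p,float)/4+o-0.0
so=np.array([375,207]);po=np.array([250-100,138]);sso=np.array([115,182-75]);spo=np.array([225-100,212-75])
p=plane(t,T([[452,5],[768,57],[738,245],[422,185]],po),130);print('post',p[:,:2].tolist(),p.mean(0),seg(p[1],p[0])-90,seg(p[2],p[3])-90,seg(p[2],p[1]))
b=plane(t,T([[510,102],[688,137]],po),62);print('bar',b,b.mean(0),seg(b[1],b[0])-90,np.linalg.norm(b[1]-b[0]))
c=plane(t,T([[138,85],[133,122],[334,140],[325,182]],so),138);print('xpiece',c.mean(0),seg(c[2]+c[3],c[0]+c[1])-90)
c=plane(s,T([[92,372],[88,402],[250,383],[248,412]],sso),138);print('xpiece s',c.mean(0),seg(c[0]+c[1],c[2]+c[3])-90)
print('grip',plane(t,T([[273,120]],so),202),plane(s,T([[150,338]],sso),202))
r=plane(t,T([[308,72],[335,82],[268,225],[295,230]],so),130);print('rcheek',r.mean(0),seg(r[2]+r[3],r[0]+r[1]))
p=plane(s,T([[455,335],[722,327],[728,468],[450,475]],spo),130);print('post s',p.mean(0),seg(p[0],p[1])-90,seg(p[3],p[2])-90)
a=plane(t,np.array([[168,219],[279,218],[280,300],[167,300]])*.7,14);print('tray',a.mean(0),seg(a[1],a[0])-90,seg(a[2],a[3])-90)
E
```

```text
post [[687.7925214658437, 8.333468125675548], [656.7985162610034, -179.00378121223343], [543.0479876952228, -158.99626863314595], [578.1340332076425, 25.037653850895428]] [616.4 -76.2 130. ] -9.39420240479025 -10.793900902576695 -9.975682828925738
bar [[ 647.9  -26.5   62. ]
 [ 625.9 -137.8   62. ]] [636.9 -82.2  62. ] -11.21395756907792 113.50148133809547
xpiece [ 447.  -382.1  138. ] -16.66155328354263
xpiece s [ 451.9 -379.6  138. ] -15.722690170062378
grip [[ 446.2 -382.4  202. ]] [[ 450.2 -377.7  202. ]]
rcheek [ 436.7 -424.3  130. ] -18.212630861192196
post s [615.5 -73.1 130. ] -9.183310229488484 -9.524721745805664
tray [613.  285.2  14. ] 0.85895904241751 0.16114011653863258
```

```bash
cat > plan.py <<'E'
import sys,json
from h import *
# plan.py x,y,z,yaw ... : first is start; prints per-leg tool shift and turn
P=[list(map(float,a.split(','))) for a in sys.argv[1:]]
if P and len(P[0])==1:
    from bench import arm; s=arm.state(); P[0]=[*s["tcp_pos"],s["ee_rot"][2]]; print(np.round(P[0],1),s["clock"])
for a,b in zip(P,P[1:]):
    y=np.radians(a[3]); d=np.subtract(b,a); c,s=np.cos(y),np.sin(y)
    print([round(float(v),1) for v in (c*d[0]+s*d[1], s*d[0]-c*d[1], -d[2])], round(-float((d[3]+180)%360-180),1), 'to',b)
E
python3 plan.py 201.7,565,188.3,160.4 380,480,280,118 540,290,280,80 560,60,280,74 520,-170,280,74 449,-380,290,74
```

```text
[-196.5, -20.3, -91.7] 42.4 to [380.0, 480.0, 280.0, 118.0]
[-242.9, 52.1, -0.0] 38.0 to [540.0, 290.0, 280.0, 80.0]
[-223.0, 59.6, -0.0] 6.0 to [560.0, 60.0, 280.0, 74.0]
[-232.1, 24.9, -0.0] -0.0 to [520.0, -170.0, 280.0, 74.0]
[-221.4, -10.4, -10.0] -0.0 to [449.0, -380.0, 290.0, 74.0]
```

```bash
python3 -m creep '[[[-10,-1,-15],4,1],[[-45,-5,-50],12,1],[[-90,-10,-91.7],20,1],[[-135,-15,-91.7],28.5,1],[[-180,-19,-91.7],37,1]]'; python3 -m creep '[[[-16.5,-1.3,0],5.4,1],[[-16.5,-1.3,0],5.4,1]]'; python3 plan.py 0 540,290,280,80
```

```text
clock: 0.6
tcp_pos: [366.6, 486.7, 282.1]
ee_rot: [179.8, -0.0, 123.1]
wrist_force: [0.9, 0.1, 0.2]
grip_width: 87.6
clock: 0.8
tcp_pos: [374.4, 470.1, 279.6]
ee_rot: [-179.9, 0.1, 117.7]
wrist_force: [0.1, -0.5, 0.3]
grip_width: 87.6
[374.4 470.1 279.6 117.7] 0.8
[-236.4, 62.9, -0.4] 37.7 to [540.0, 290.0, 280.0, 80.0]
```

```bash
python3 -m creep '[[[-40,10,0],7,1],[[-87,23,0],15,1],[[-135,36,0],23,1],[[-182,48,0],30,1],[[-220,58,0],37,1]]'; python3 -m creep '[[[-45,10,0],2,1],[[-90,20,0],4,1],[[-135,30,0],6,1],[[-180,40,0],6,1],[[-225,52,0],6,1]]';  python3 -m creep '[[[-48,5,0],0,1],[[-96,10,0],0,1],[[-144,15,0],0,1],[[-192,20,0],0,1],[[-232,25,0],0,1]]'; python3 plan.py 0 449,-380,290,74
```

```text
clock: 1.3
tcp_pos: [527.6, 304.3, 279.7]
ee_rot: [-180.0, 0.0, 80.9]
wrist_force: [-0.1, 0.5, -0.3]
grip_width: 88.1
clock: 1.8
tcp_pos: [542.3, 74.5, 279.8]
ee_rot: [-180.0, -0.0, 75.2]
wrist_force: [1.3, 0.5, -0.2]
grip_width: 87.8
clock: 2.3
tcp_pos: [506.5, -156.7, 279.9]
ee_rot: [-180.0, -0.0, 75.1]
wrist_force: [0.6, 0.8, 0.1]
grip_width: 88.0
[ 506.5 -156.7  279.9   75.1] 2.3
[-230.6, 1.7, -10.1] 1.1 to [449.0, -380.0, 290.0, 74.0]
```

```bash
python3 -m creep '[[[-48,0,-5],1,1],[[-96,0,-10],1,1],[[-144,1,-10],1,1],[[-190,2,-10],1,1],[[-220,2,-10],1,1]]'; python3 -m creep '[[[0,0,0],0,1],[[0,0,0],0,1],[[0,0,0],0,1]]'; python3 - <<'E'
from h import *
from bench import arm,vision
import cv2
s=arm.state();print(s["tcp_pos"],s["ee_rot"])
g=vision.grab_frame("wrist"); np.savez('pics/w1.npz',**{k:np.array(v) for k,v in g.items()})
im=g["frame"][:,:,::-1].copy()
print(g["mtx"],g["xyz"],g["rotation"])
# predicted grip top corners for hook (449,-380) yaw -16
r=R.from_euler('z',-16,degrees=True)
P=r.apply([[14,14,190],[-14,14,190],[-14,-14,190],[14,-14,190],[13,58,126],[-13,58,126],[-13,-58,126],[13,-58,126]])+[449,-380,12]
q=proj(g,P,True); print(q.round())
im=cv2.resize(im,(800,600),interpolation=cv2.INTER_CUBIC)
for a in q: cv2.circle(im,tuple(int(v) for v in a/.7),3,(0,255,0),1)
cv2.imwrite('pics/w1.png',im)
E
```

```text
clock: 2.8
tcp_pos: [451.7, -370.5, 289.7]
ee_rot: [-180.0, -0.0, 74.1]
wrist_force: [-0.0, 0.7, -0.7]
grip_width: 88.0
clock: 3.1
tcp_pos: [452.5, -367.0, 289.9]
ee_rot: [-180.0, -0.1, 74.1]
wrist_force: [-0.1, 0.6, -0.1]
grip_width: 87.7
[ 452.53597767 -367.01189617  289.89095408] [-1.79975011e+02 -5.97881945e-02  7.41009328e+01]
[[325.1922621    0.         283.22033775]
 [  0.         325.1922621  217.04220646]
 [  0.           0.           1.        ]] [ 470.49148853 -304.77048301  486.12242158] [ 1.66125477e+02 -5.32211758e-04 -1.59156922e+01]
[[299. 211.]
 [268. 211.]
 [268. 240.]
 [298. 240.]
 [295. 157.]
 [271. 157.]
 [272. 260.]
 [294. 260.]]
```

View pics/w1.png

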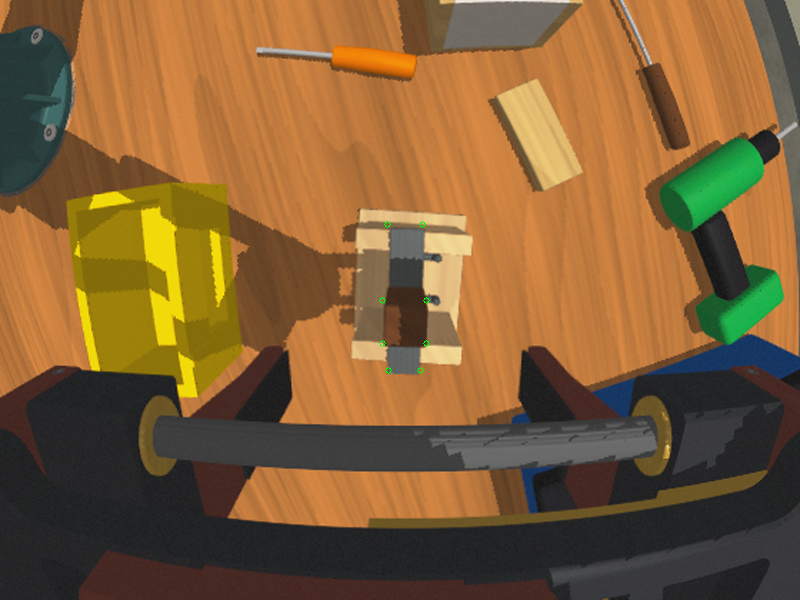

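Wrist view: the hook overlays my estimate within about 3 mm, with the grip at (406,322) in the 800 px picture and the prongs pointing to image right (+x of the hook). Next I descend and grip.

```bash
python3 -m creep '[[[-5,0.5,25],0,1],[[-15,1.2,60],0,1],[[-15,1.2,95],0,1],[[-15,1.2,120],0,1],[[-15,1.2,135],0,1]]'; python3 -m creep '[[[0,0,0],0,1],[[0,0,0],0,1]]'; python3 plan.py 0 449.5,-382,153,74
```

```text
clock: 3.65
tcp_pos: [448.6, -381.0, 152.9]
ee_rot: [-179.8, -0.1, 74.1]
wrist_force: [-1.2, -0.1, 0.1]
grip_width: 87.7
clock: 3.85
tcp_pos: [449.6, -382.8, 155.6]
ee_rot: [180.0, -0.0, 74.1]
wrist_force: [0.7, -0.3, 0.2]
grip_width: 87.9
[ 449.6 -382.8  155.6   74.1] 3.85
[0.7, -0.3, 2.6] 0.1 to [449.5, -382.0, 153.0, 74.0]
```

```bash
python3 -m creep '[[[0,0,2.5],0,0.5],[[0,0,2.5],0,0.2],[[0,0,2.5],0,0],[[0,0,2.5],0,0],[[0,0,2.5],0,0]]'; python3 -m creep '[[[0,0,0],0,0],[[0,0,0],0,0],[[0,0,0],0,0]]'; python3 -m creep '[[[0,0,-5],0,0],[[0,0,-15],0,0],[[0,0,-35],0,0],[[0,0,-60],0,0],[[0,0,-90],0,0]]'; python3 plan.py 0 
```

```text
clock: 4.35
tcp_pos: [449.0, -383.8, 152.9]
ee_rot: [180.0, 0.0, 74.0]
wrist_force: [-0.0, -0.6, -0.2]
grip_width: 51.3
clock: 4.65
tcp_pos: [448.8, -383.6, 152.6]
ee_rot: [-180.0, 0.0, 74.0]
wrist_force: [0.4, -1.2, -0.2]
grip_width: 27.6
clock: 5.15
tcp_pos: [448.4, -383.0, 243.2]
ee_rot: [-179.9, -0.1, 74.0]
wrist_force: [0.5, -0.5, -3.0]
grip_width: 27.6
[ 448.4 -383.   243.2   74. ] 5.15
```

```bash
python3 plan.py 448.5,-383.5,242.5,74 448.5,-383.5,310,74 520,-230,310,77 592.8,-73.8,310,79.5
```

```text
[0.0, 0.0, -67.5] -0.0 to [448.5, -383.5, 310.0, 74.0]
[167.3, 26.4, -0.0] -3.0 to [520.0, -230.0, 310.0, 77.0]
[168.6, 35.8, -0.0] -2.5 to [592.8, -73.8, 310.0, 79.5]
```

```bash
python3 -m creep '[[[0,0,-25],0,0],[[0,0,-50],0,0],[[5,0,-67],0,0],[[20,3,-67],-1,0],[[45,7,-67],-1,0]]'; python3 -m creep '[[[35,6,0],-1,0],[[75,12,0],-2,0],[[120,19,0],-2,0],[[162,28,0],-3,0],[[205,37,0],-4,0]]';  python3 -m creep '[[[30,7,0],-1,0],[[55,12,0],-1,0],[[70,14,0],-1,0],[[78,16,0],-1,0],[[82,16,0],-1,0]]'; python3 -m creep '[[[0,0,0],0,0],[[0,0,0],0,0]]'; python3 plan.py 0  592.8,-73.8,310,79.5
```

```text
clock: 5.65
tcp_pos: [468.2, -342.2, 309.7]
ee_rot: [180.0, 0.0, 74.9]
wrist_force: [0.2, -0.1, -4.2]
grip_width: 28.0
clock: 6.15
tcp_pos: [556.9, -151.0, 308.6]
ee_rot: [-179.9, -0.0, 79.1]
wrist_force: [0.1, -1.6, -3.0]
grip_width: 27.7
clock: 6.65
tcp_pos: [588.3, -76.0, 309.1]
ee_rot: [-180.0, 0.0, 80.0]
wrist_force: [1.1, 0.9, -2.2]
grip_width: 27.7
clock: 6.85
tcp_pos: [588.1, -77.4, 309.5]
ee_rot: [-180.0, 0.0, 79.9]
wrist_force: [0.1, -0.0, -2.7]
grip_width: 27.5
[588.1 -77.4 309.5  79.9] 6.85
[4.4, 4.0, -0.5] 0.4 to [592.8, -73.8, 310.0, 79.5]
```

```bash
python3 -m creep '[[[2,2,0],0,0],[[4,4,0],0,0],[[4,4,0],0,0],[[4,4,0],0,0]]'; cat > look.py <<'E'
import sys,cv2
from h import *
from bench import arm,vision
n=sys.argv[1]; s=arm.state(); print(s["tcp_pos"].round(1),s["ee_rot"].round(1),s["clock"])
g=vision.grab_frame("wrist"); np.savez(f'pics/{n}.npz',**{k:np.array(v) for k,v in g.items()})
im=cv2.resize(g["frame"][:,:,::-1],(800,600),interpolation=cv2.INTER_CUBIC)
def draw(pts,pos,yaw,col):
    P=R.from_euler('z',yaw,degrees=True).apply(np.array(pts,float))+pos
    for a in proj(g,P,True)/.7: cv2.circle(im,tuple(int(round(v)) for v in a),3,col,1)
draw([[sx*a,sy*b,130] for a,b in((60,95),(48,83)) for sx in(1,-1) for sy in(1,-1)],[616,-75,0],-10,(0,255,0))
draw([[0,-55,62],[0,55,62],[0,0,62]],[637,-82,0],-10.5,(0,0,255))
draw([[32,22,20],[32,-22,20],[0,0,0]],s["tcp_pos"]-[0,0,140.6],s["ee_rot"][2]-90,(255,0,255))
cv2.imwrite(f'pics/{n}.png',im)
E
python3 look.py w2
```

```text
clock: 7.25
tcp_pos: [593.1, -73.4, 309.5]
ee_rot: [-180.0, 0.0, 79.9]
wrist_force: [0.2, -0.5, -3.2]
grip_width: 28.0
[593.1 -73.4 309.5] [-180.     0.    79.9] 7.25
```

View pics/w2.png

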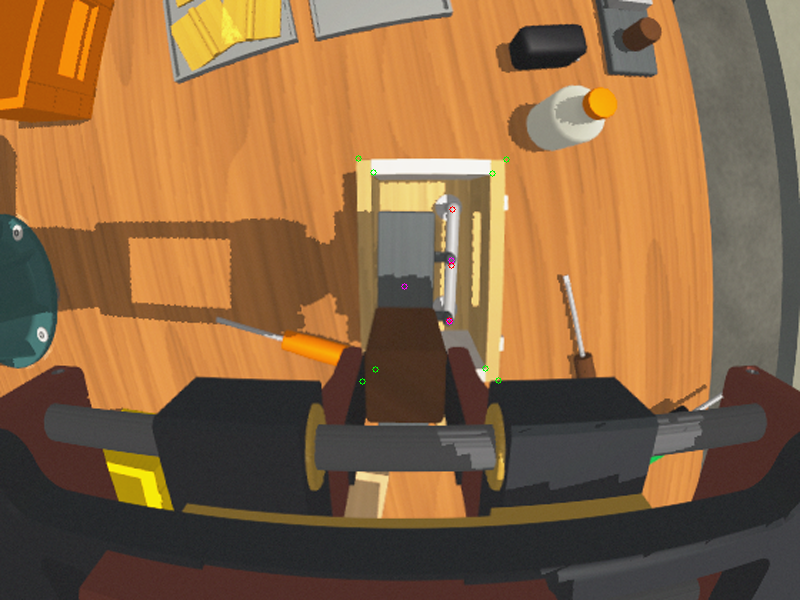

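The overlay agrees within about 2 mm for post, bar (x≈452 px) and prong tips (449,320), so I back off 5 mm for clearance and descend.

```bash
python3 -m creep '[[[1,-5,0],0,0],[[1,-5,10],0,0],[[1,-5,30],0,0],[[1,-5,55],0,0],[[1,-5,80],0,0]]'; python3 -m creep '[[[0,0,20],0,0],[[0,0,38],0,0],[[0,0,52],0,0],[[0,0,60],0,0],[[0,0,64],0,0]]';python3 -m creep '[[[0,0,0],0,0],[[0,0,0],0,0]]'; python3 look.py w3
```

```text
clock: 7.8
tcp_pos: [588.1, -71.3, 228.4]
ee_rot: [180.0, 0.0, 80.0]
wrist_force: [-0.0, -0.2, -3.0]
grip_width: 27.9
clock: 8.3
tcp_pos: [587.6, -71.2, 164.5]
ee_rot: [-179.9, -0.0, 80.0]
wrist_force: [-0.8, -0.4, -2.4]
grip_width: 27.6
clock: 8.5
tcp_pos: [588.8, -71.5, 166.2]
ee_rot: [179.9, 0.0, 80.0]
wrist_force: [-0.3, 0.3, -2.0]
grip_width: 27.8
[588.8 -71.5 166.2] [179.9   0.   80. ] 8.5
```

View pics/w3.png

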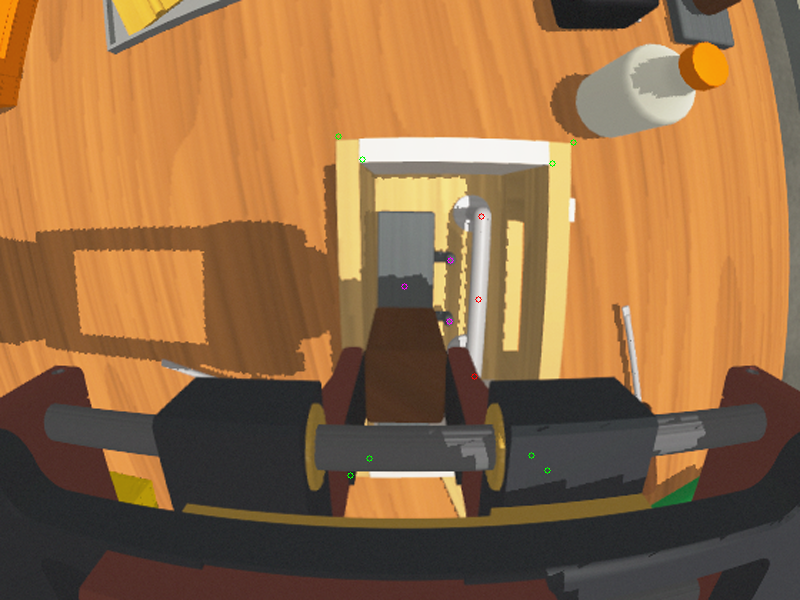

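Now the prong tips (450,260),(449,320) are below and left of the bar (x≈482): clear. I slide 32 mm under the bar and then lift slowly.

```bash
python3 -m creep '[[[0,5,0],0,0],[[0,13,0],0,0],[[0,21,0],0,0],[[0,28,0],0,0],[[0,32,0],0,0]]'; python3 -m creep '[[[0,0,0],0,0],[[0,0,0],0,0],[[0,0,-5],0,0],[[0,0,-10],0,0],[[0,0,-14],0,0]]'; python3 -m creep '[[[0,0,-4],0,0],[[0,0,-7],0,0],[[0,0,-11],0,0],[[0,0,-17],0,0],[[0,0,-25],0,0]]'; python3 -m creep '[[[0,0,0],0,0],[[0,0,0],0,0]]'
```

```text
clock: 9.05
tcp_pos: [621.0, -77.2, 165.5]
ee_rot: [180.0, 0.0, 80.0]
wrist_force: [0.6, 0.0, -3.3]
grip_width: 27.7
clock: 9.55
tcp_pos: [620.0, -77.0, 180.4]
ee_rot: [180.0, 0.0, 80.0]
wrist_force: [-0.3, -0.1, -2.9]
grip_width: 27.5
clock: 10.05
tcp_pos: [619.2, -76.8, 204.4]
ee_rot: [-179.9, 0.0, 80.0]
wrist_force: [0.3, 0.5, -4.4]
grip_width: 27.9
clock: 10.25
tcp_pos: [620.1, -77.1, 204.8]
ee_rot: [180.0, 0.0, 80.0]
wrist_force: [0.1, -0.7, -4.8]
grip_width: 27.5
```

```bash
python3 look.py w4
```

```text
[620.1 -77.1 204.8] [180.   0.  80.] 10.25
```

View pics/w4.png

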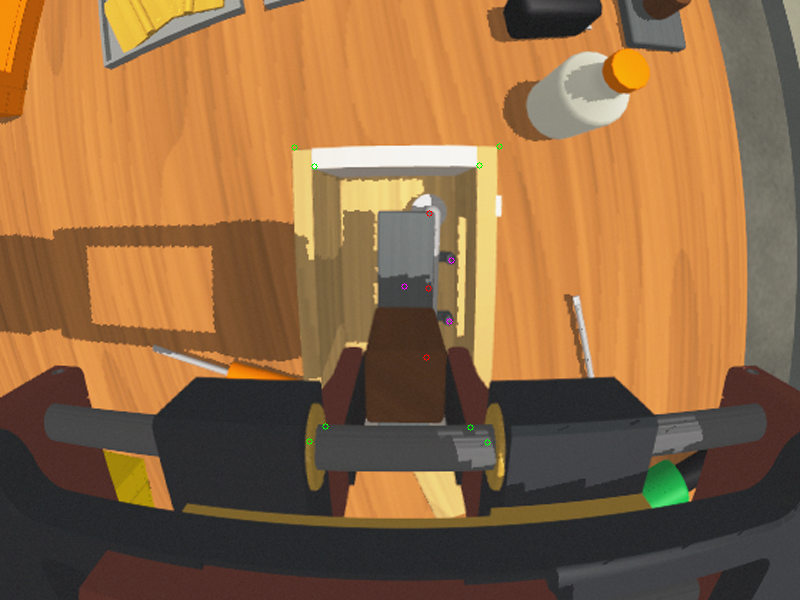

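The bar now sits between shank and tips (the tips at (450,260),(449,320) are beyond it), and the load went up by about 1.7 N. I lift out slowly.

```bash
python3 -m creep '[[[0,-1,-5],0,0],[[0,-2,-14],0,0],[[0,-3,-26],0,0],[[0,-3,-40],0,0],[[0,-3,-54],0,0]]'; python3 -m creep '[[[0,0,-14],0,0],[[0,0,-28],0,0],[[0,0,-42],0,0],[[0,0,-56],0,0],[[0,0,-68],0,0]]'; python3 -m creep '[[[0,0,-9],0,0],[[0,0,-16],0,0],[[0,0,-20],0,0],[[0,0,-20],0,0],[[0,0,-20],0,0]]'; python3 -m creep '[[[0,0,0],0,0],[[0,0,0],0,0],[[0,0,0],0,0],[[0,0,0],0,0]]'; python3 -c "
from bench import vision;import cv2,numpy as np
g=vision.grab_frame('scene');t=vision.grab_frame('top')['frame']
a=g['frame'][140:300,190:350,::-1];b=t[80:240,220:380,::-1]
cv2.imwrite('pics/s5.png',cv2.resize(np.hstack([a,b]),(800,400),interpolation=cv2.INTER_CUBIC))"; python3 plan.py 0 500,60,350,85 613,285,350,90.5
```

```text
clock: 10.8
tcp_pos: [617.2, -76.5, 260.4]
ee_rot: [179.9, 0.0, 80.0]
wrist_force: [-0.7, 0.1, -5.6]
grip_width: 28.1
clock: 11.3
tcp_pos: [617.1, -76.5, 328.0]
ee_rot: [180.0, 0.0, 80.0]
wrist_force: [1.0, -0.1, -6.0]
grip_width: 27.7
clock: 11.8
tcp_pos: [616.6, -76.4, 346.0]
ee_rot: [-179.9, 0.0, 80.0]
wrist_force: [-0.8, 0.3, -6.6]
grip_width: 27.7
clock: 12.2
tcp_pos: [616.8, -76.4, 346.4]
ee_rot: [-180.0, 0.0, 80.0]
wrist_force: [-0.4, -0.2, -6.0]
grip_width: 28.0
[616.9 -76.5 346.5  80. ] 12.3
[114.0, -138.9, -3.5] -5.0 to [500.0, 60.0, 350.0, 85.0]
[234.0, 93.0, -0.0] -5.5 to [613.0, 285.0, 350.0, 90.5]
```

View pics/s5.png

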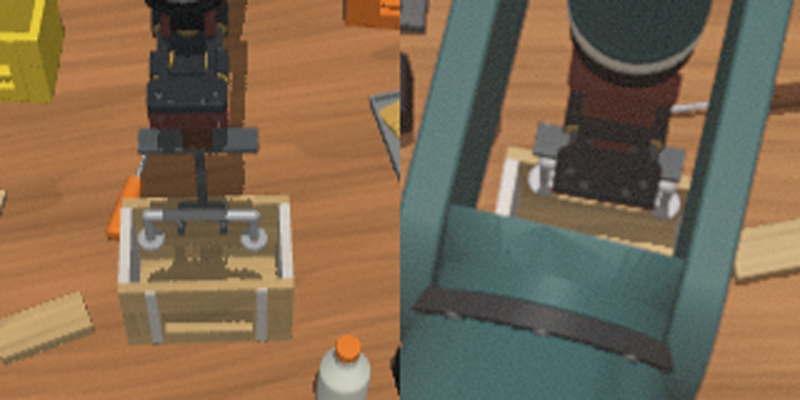

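The pull hangs level on both prongs, clear above the post in both views (feet at (150,238) and (254,238) in the crop). Now I carry it to the tray.

```bash
python3 -m creep '[[[4,-1,0],0,0],[[13,-3,0],0,0],[[26,-6,0],0,0],[[45,-10.5,0],0,0],[[68,-16,0],0,0]]'; python3 -m creep '[[[25,-6,0],0,0],[[50,-12,0],0,0],[[76,-18,0],0,0],[[101,-24,0],0,0],[[126,-30,0],0,0]]'; python3 -m creep '[[[25,-6,0],0,0],[[50,-12,0],0,0],[[74,-17.5,0],0,0],[[94,-22,0],0,0],[[110,-26,0],0,0]]'; python3 -m creep '[[[14,-3,0],0,0],[[26,-6,0],0,0],[[36,-8.5,0],0,0],[[44,-10,0],0,0],[[49,-11,0],0,0]]';  python3 -m creep '[[[2,-0.5,0],0,0],[[2,-0.5,0],0,0],[[2,-0.5,0],0,0]]'; python3 plan.py 0 596,288,200,80
```

```text
clock: 12.8
tcp_pos: [612.8, -5.4, 346.6]
ee_rot: [-180.0, -0.0, 79.9]
wrist_force: [-0.2, -0.6, -6.3]
grip_width: 27.9
clock: 13.3
tcp_pos: [604.8, 125.0, 346.7]
ee_rot: [-180.0, -0.0, 80.0]
wrist_force: [-0.4, -0.3, -5.7]
grip_width: 27.8
clock: 13.8
tcp_pos: [598.2, 238.0, 346.6]
ee_rot: [-180.0, -0.0, 80.1]
wrist_force: [0.2, 0.2, -5.4]
grip_width: 27.7
clock: 14.3
tcp_pos: [596.8, 286.1, 346.5]
ee_rot: [-180.0, 0.0, 80.0]
wrist_force: [0.2, 0.3, -6.1]
grip_width: 27.9
clock: 14.6
tcp_pos: [596.7, 287.2, 346.5]
ee_rot: [180.0, 0.0, 79.9]
wrist_force: [0.8, -0.3, -6.7]
grip_width: 27.8
[596.7 287.2 346.5  79.9] 14.6
[0.7, -0.8, 146.5] -0.1 to [596.0, 288.0, 200.0, 80.0]
```

```bash
python3 -m creep '[[[0,0,5],0,0],[[0,0,15],0,0],[[0,0,32],0,0],[[0,0,52],0,0],[[0,0,72],0,0]]'; python3 -m creep '[[[0,0,20],0,0],[[0,0,38],0,0],[[0,0,53],0,0],[[0,0,64],0,0],[[0,0,72],0,0]]'; python3 -m creep '[[[0,0,4],0,0],[[0,0,7],0,0],[[0,0,7],0,0]]'; python3 look.py w6
```

```text
clock: 15.1
tcp_pos: [596.3, 287.3, 273.0]
ee_rot: [-180.0, 0.0, 79.9]
wrist_force: [-0.2, 0.3, -6.6]
grip_width: 27.7
clock: 15.6
tcp_pos: [596.0, 287.3, 201.0]
ee_rot: [-179.9, 0.1, 79.9]
wrist_force: [-0.8, -0.3, -5.2]
grip_width: 28.0
clock: 15.9
tcp_pos: [596.7, 287.7, 195.6]
ee_rot: [180.0, -0.0, 80.0]
wrist_force: [0.2, 0.4, -5.9]
grip_width: 27.7
[596.7 287.7 195.6] [180.  -0.  80.] 15.9
```

View pics/w6.png

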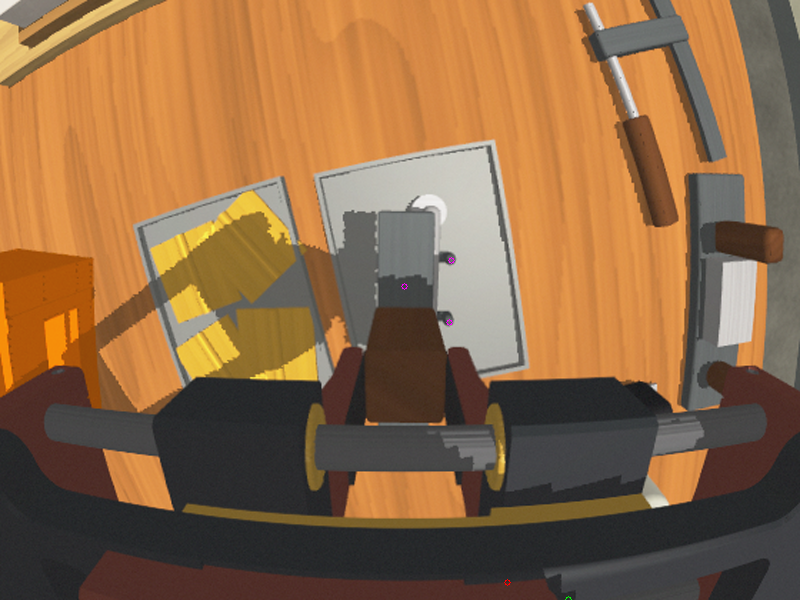

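The pull is well inside the empty tray (its far foot at (428,210), the tray from about 315–527 px), so I set it down slowly.

```bash
python3 -m creep '[[[0,0,3],0,0],[[0,0,6],0,0],[[0,0,9],0,0],[[0,0,11],0,0],[[0,0,13],0,0]]'; python3 -m creep '[[[0,0,2],0,0],[[0,0,4],0,0],[[0,0,6],0,0],[[0,0,9],0,0],[[0,0,12],0,0]]'; python3 -m creep '[[[0,0,3],0,0],[[0,0,5.5],0,0],[[0,0,5.5],0,0],[[0,0,5.5],0,0]]'
```

```text
clock: 16.45
tcp_pos: [596.6, 287.7, 182.4]
ee_rot: [-180.0, 0.0, 80.0]
wrist_force: [0.2, -0.1, -2.5]
grip_width: 27.9
clock: 16.95
tcp_pos: [596.7, 287.7, 170.4]
ee_rot: [180.0, -0.0, 80.0]
wrist_force: [-0.5, 0.3, -3.1]
grip_width: 27.6
clock: 17.35
tcp_pos: [596.6, 287.6, 164.9]
ee_rot: [-180.0, 0.0, 80.0]
wrist_force: [-0.1, -0.9, -3.5]
grip_width: 27.4
```

```bash
python3 -m creep '[[[0,-4,0],0,0],[[0,-12,0],0,0],[[0,-22,0],0,0],[[0,-34,0],0,0],[[0,-46,0],0,0]]'; python3 -m creep '[[[0,-8,0],0,0],[[0,-12,0],0,0],[[0,-12,0],0,0]]'; python3 look.py w7
```

```text
clock: 17.85
tcp_pos: [549.8, 295.9, 165.1]
ee_rot: [-180.0, 0.0, 80.0]
wrist_force: [-0.6, 0.1, -3.0]
grip_width: 27.7
clock: 18.15
tcp_pos: [538.8, 298.0, 165.2]
ee_rot: [180.0, 0.0, 80.0]
wrist_force: [1.0, 0.2, -2.4]
grip_width: 27.9
[538.8 298.  165.2] [180.   0.  80.] 18.15
```

View pics/w7.png

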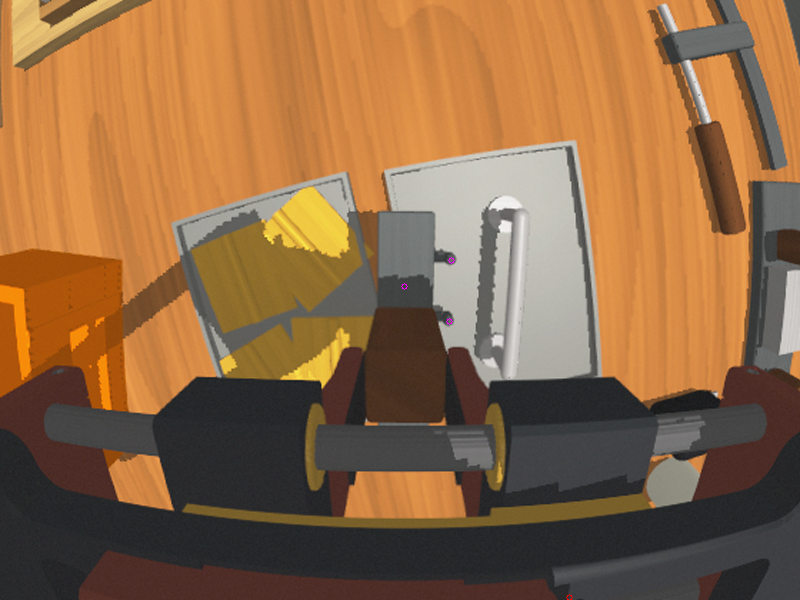

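The pull stands free in the tray (bar at (518,290) px) and the hook is clear of it. Now I lift and return to the stand.

```bash
python3 plan.py 538.8,298,315,80 565,70,315,80 525,-160,315,77 448.8,-383.6,315,74
python3 -m creep '[[[0,0,-20],0,0],[[0,0,-50],0,0],[[0,0,-90],0,0],[[0,0,-125],0,0],[[0,0,-150],0,0]]'; python3 -m creep '[[[-20,3,0],0,0],[[-50,8,0],0,0],[[-90,15,0],0,0],[[-135,40,0],0,0],[[-180,55,0],0,0]]'; python3 plan.py 0 525,-160,315,77 448.8,-383.6,315,74
```

```text
[-220.0, 65.4, -0.0] -0.0 to [565.0, 70.0, 315.0, 80.0]
[-233.5, 0.5, -0.0] 3.0 to [525.0, -160.0, 315.0, 77.0]
[-235.0, -23.9, -0.0] 3.0 to [448.8, -383.6, 315.0, 74.0]
clock: 18.7
tcp_pos: [540.9, 298.0, 318.0]
ee_rot: [179.8, -0.1, 79.9]
wrist_force: [-0.5, -0.5, -2.2]
grip_width: 27.9
clock: 19.2
tcp_pos: [563.6, 109.3, 315.3]
ee_rot: [179.9, -0.0, 80.0]
wrist_force: [1.4, -0.2, -2.5]
grip_width: 27.4
[563.6 109.3 315.3  80. ] 19.2
[-271.9, 8.8, 0.3] 3.0 to [525.0, -160.0, 315.0, 77.0]
[-235.0, -23.9, -0.0] 3.0 to [448.8, -383.6, 315.0, 74.0]
```

```bash
python3 -m creep '[[[-45,1,0],1,0],[[-90,2,0],1,0],[[-135,4,0],2,0],[[-180,6,0],2,0],[[-225,8,0],3,0]]'; python3 -m creep '[[[-45,-2,0],1,0],[[-90,-4,0],1,0],[[-135,-7,0],2,0],[[-175,-12,0],2,0],[[-210,-16,0],3,0]]'; python3 -m creep '[[[-20,-4,0],0,0],[[-35,-6,0],0,0],[[-45,-7,0],0,0],[[-45,-7,0],0,0],[[-45,-7,0],0,0]]'; python3 plan.py 0 448.8,-383.6,315,74
```

```text
clock: 19.7
tcp_pos: [530.8, -114.3, 315.3]
ee_rot: [179.9, 0.0, 76.9]
wrist_force: [0.4, 0.1, -2.5]
grip_width: 27.8
clock: 20.2
tcp_pos: [467.1, -315.7, 315.1]
ee_rot: [180.0, 0.0, 73.9]
wrist_force: [0.1, -0.4, -2.6]
grip_width: 27.7
clock: 20.7
tcp_pos: [449.1, -353.6, 315.1]
ee_rot: [180.0, -0.0, 74.0]
wrist_force: [0.5, 0.4, -2.5]
grip_width: 28.0
[ 449.1 -353.6  315.1   74. ] 20.7
[-28.9, 8.0, 0.1] -0.0 to [448.8, -383.6, 315.0, 74.0]
```

```bash
python3 -m creep '[[[-10,3,0],0,0],[[-22,6,0],0,0],[[-29,8,0],0,0],[[-29,8,0],0,0],[[-29,8,0],0,0]]'; python3 -m creep '[[[0,0,10],0,0],[[0,0,30],0,0],[[0,0,55],0,0],[[0,0,80],0,0],[[0,0,105],0,0]]'; python3 -m creep '[[[0,0,20],0,0],[[0,0,36],0,0],[[0,0,46],0,0],[[0,0,51],0,0],[[0,0,53],0,0]]'; python3 plan.py 0 448.8,-383.6,153,74; python3 look.py w8
```

```text
clock: 21.2
tcp_pos: [448.4, -384.5, 314.9]
ee_rot: [-180.0, -0.0, 73.9]
wrist_force: [0.3, -0.4, -3.3]
grip_width: 27.9
clock: 21.7
tcp_pos: [448.2, -383.7, 208.6]
ee_rot: [-180.0, -0.0, 74.0]
wrist_force: [1.3, -0.5, -2.0]
grip_width: 27.7
clock: 22.2
tcp_pos: [448.4, -384.2, 156.8]
ee_rot: [-180.0, -0.0, 74.0]
wrist_force: [0.0, 0.5, -3.4]
grip_width: 27.6
[ 448.4 -384.2  156.8   74. ] 22.2
[0.7, 0.2, 3.8] -0.0 to [448.8, -383.6, 153.0, 74.0]
[ 448.4 -384.2  156.8] [-180.   -0.   74.] 22.2
```

View pics/w8.png

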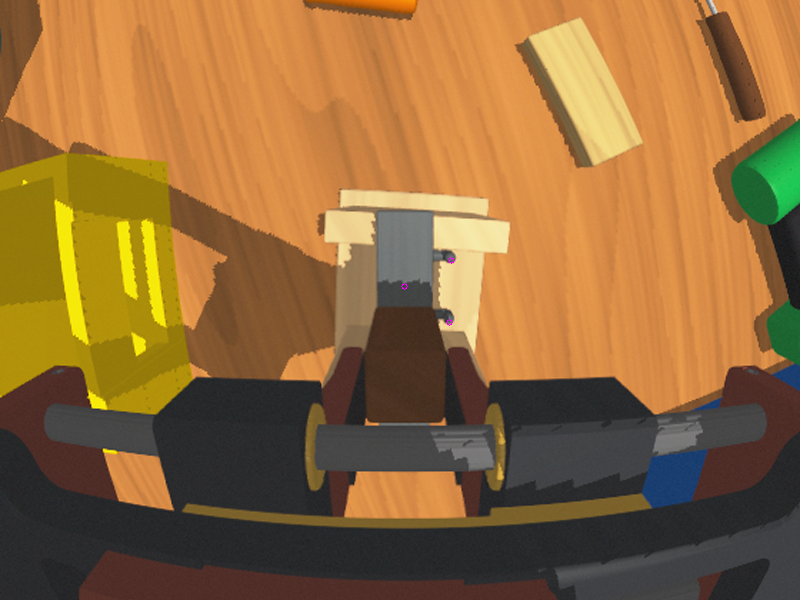

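The hook hangs between the cheeks with the crosspiece over the tops (cheek end at (416,228) px). I lower the last 4 mm, release and rise.

```bash
python3 -m creep '[[[0,0,2],0,0],[[0,0,4],0,0],[[0,0,4.3],0,0],[[0,0,4.3],0,0]]'; python3 -m creep '[[[0,0,0],0,0.5],[[0,0,0],0,1],[[0,0,0],0,1],[[0,0,0],0,1],[[0,0,0],0,1]]';  python3 -m creep '[[[0,0,-5],0,1],[[0,0,-20],0,1],[[0,0,-50],0,1],[[0,0,-90],0,1],[[0,0,-130],0,1]]'; python3 -m creep '[[[40,-10,0],0,1],[[80,-20,0],0,1],[[120,-20,0],0,1],[[150,-20,0],0,1],[[160,-20,0],0,1]]';  python3 -m creep '[[[0,0,0],0,1],[[0,0,0],0,1],[[0,0,0],0,1]]'; python3 -c "
from bench import vision;import cv2,numpy as np
a=vision.grab_frame('scene')['frame'][140:290,120:440,::-1];b=vision.grab_frame('top')['frame'][130:280,110:480,::-1]
b=cv2.resize(b,(800,324),interpolation=cv2.INTER_CUBIC)[:,:]
a=cv2.resize(a,(580,272),interpolation=cv2.INTER_CUBIC);a=cv2.copyMakeBorder(a,0,0,0,220,cv2.BORDER_CONSTANT)
cv2.imwrite('pics/fin.png',np.vstack([a,b]))"
```

```text
clock: 22.65
tcp_pos: [448.5, -384.5, 153.0]
ee_rot: [180.0, 0.0, 74.0]
wrist_force: [-0.7, 0.3, -2.4]
grip_width: 27.9
clock: 23.15
tcp_pos: [448.5, -384.4, 153.0]
ee_rot: [180.0, 0.0, 74.0]
wrist_force: [-0.5, 0.5, 0.2]
grip_width: 64.6
clock: 23.65
tcp_pos: [448.1, -384.0, 284.2]
ee_rot: [-180.0, -0.0, 74.0]
wrist_force: [0.1, -0.5, 0.4]
grip_width: 87.7
clock: 24.15
tcp_pos: [473.7, -222.5, 283.4]
ee_rot: [180.0, -0.0, 74.1]
wrist_force: [0.7, -0.0, 1.2]
grip_width: 87.9
clock: 24.45
tcp_pos: [473.3, -226.4, 282.8]
ee_rot: [-180.0, 0.0, 73.9]
wrist_force: [-0.5, 0.4, 0.0]
grip_width: 88.4
```

View pics/fin.png

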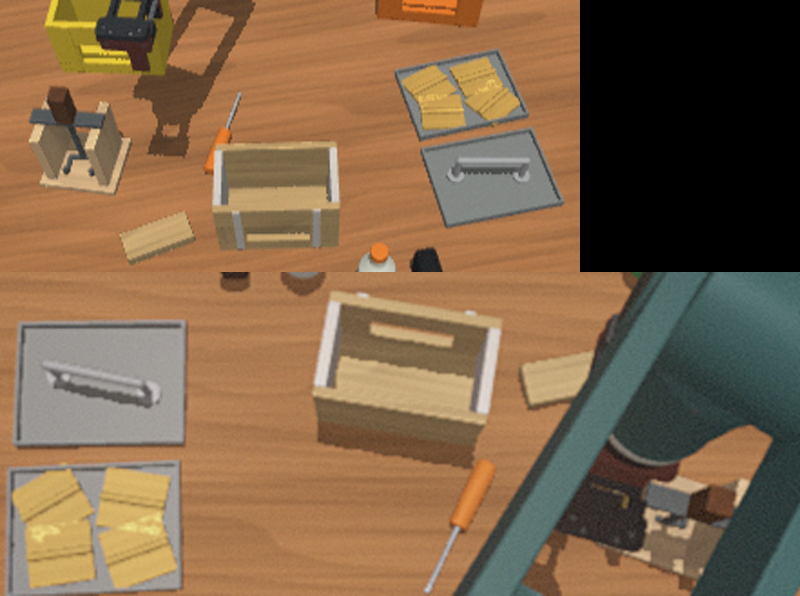

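The pull stands in the empty tray (490,170 in the scene crop), the hook hangs in its stand (65,120), the post is empty, the bystanders look unmoved and the gripper is free, so I hand in.

```bash
python3 -c "
from bench import arm; print(arm.sign_off())"
```

```text
the job is handed in; nothing more can be done
None
```

I fished the pull out of the post with the hook, and it now stands in the empty tray. The hook is hanging back in its stand, released. The job is handed in at about 24.5 s on the robot's clock, and no verdict was reported.

- **Pull:** the pictures show it standing on its feet near the middle of the empty tray. The load went onto the tray at the expected height, and the hook came away clear of it.
- **Hook:** it hangs upright with its crosspiece on both cheeks. I let go at the height where I had picked it up (153.0 mm against 152.6 mm).
- **Bystanders and robot:** the screwdriver and offcut looked unmoved, and so did the glue bottle, which was only partly in view. I judged this by eye and did not measure it. The gripper is open and clear, and the wrist force is close to zero.

None of the checks failed. The only disagreement was 2–3 mm between camera views, which is within the clearances I used. In the last top view the arm partly hid the stand, so that check rests mainly on the scene camera.

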